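Press a cartridge plug home with one turn of a hand-wheel press

TASK

Lay the test cartridge whose plug is sticking out in the open cradle of the hand press, plug towards the pusher, leaving the other two cartridges alone. Then push down in the sprung finger cup on the hand wheel to free its lock, without gripping it or leaning on it hard, and take the wheel round clockwise exactly one full turn, so that the pusher drives the plug in and draws back; let go with the wheel locked at home again.

Things in the scene. Friction and masses are not known exactly. Their poses are not given: they have to be found in the camera images.
- sample_centre (a point): The cartridge to be plugged: white plastic block lying flat, 70 mm long (x), 36 wide (y), 30 tall (z), 0.11 kg. A round black rubber plug sticks out of its +x end, outer face 10 mm beyond the block, 20 mm wide. The point is the middle of the block.
- plug (a joint): How far the cartridge's plug has been pushed in (m): 0 at the start, 0.006 when its 4 mm flange sits on the block. Stiff, about 10 N.
- done_centre (a point): Second cartridge, same block, its plug already in (flange 4 mm proud at +x). Site at the middle of the block. Leave it alone.
- open_centre (a point): Third cartridge, same block, with only a dark hole at +x, no plug. Site at the middle of the block. Leave it alone.
- press: The hand press, fixed: white base 180 mm (x) by 345 mm (y), 36 mm high; origin at the table; its y runs from the wheel (axis at y -100 mm) past the pusher (an aluminium block 67 mm high with a nose ending at y +22 mm) to the cradle. Lightly made: more than 25 N of finger force on it or its finger cup, all contacts added up, breaks it, so the cup cannot be gripped.
- cradle (a point): Middle of the cradle's floor, 40 mm above the table; axes as the press. The cartridge lies here with its +x (plug) end towards the cradle's -y, the pusher. The cradle leaves about 2 mm all round: end stop (26 mm high above the floor) at +y, two lips beside the plug (26 mm) at -y, and four low corner guides (10 mm high, 16 mm long), the sides between them free for fingers. The pusher's stroke is 40 mm.
- wheel_axis (a point): On the hand wheel's vertical axis, level with the wheel's flat upper face; does not turn. Dark metal disc, 176 mm wide, 12 mm thick, lying flat; a hub of 48 mm stands 12 mm above the face.
- crank (a point): On the wheel's upper face, 60 mm from its axis, below the middle of the finger cup; turns with the wheel. The cup is a round black dish, 58 mm wide outside, 50 inside, rim 8 mm above its flat floor, spinning freely on a post; closed fingertips push in it. The post is screwed to an unknown height: the cup's floor is 16 to 46 mm above this point (up), reported nowhere: feel for it.
- lock (a point): On the press at the wheel face's level, below the cup when home. The cup is sprung: it gives at about 3 N, then 1 mm per 4.5 N. At home a pin under it lies between two stop blocks (each 14 mm along the circle), about 3.5 mm play each way. Pushed down over 1.9 mm (11 N) the pin clears them, and it must be down again to pass the last block coming home; let up between them, it locks.
- wheel (a joint): Turning of the hand wheel (rad), growing clockwise seen from above; 0 at home (start, cup on the side away from the cradle), 6.283 after one full turn, home again. Turning takes about 2 to 5 N at the cup and it stays where left. With the cup up at home it is locked to within 0.06.
Things that resemble listed ones, but are neither listed nor needed, are in the scene too. Leave any orange look-alike of the part that bears sample_centre alone.

How it is judged:
On the way, in this order (a step that is already met when the one before it is completed fails the run):
1. the cartridge lies in the cradle, plug still out and facing the pusher, the wheel at home (horizontal distance between sample_centre and cradle below 0.006 m and z of sample_centre in the frame of cradle below 0.018 m and angle between the x axis of sample_centre and the y axis of cradle, either way round below 0.12 rad and value of joint wheel below 0.1 rad and value of joint plug below 0.002 m), for 0.2 s.
2. the wheel is turned to the far end of the stroke and the pusher has driven the plug in (value of joint wheel above 2.6 rad and value of joint plug above 0.0045 m).
At the end, for the whole second after the job is handed in: The wheel is one full turn on, within 0.07 rad (locked at home); the plug is in by more than 4.5 mm; the cartridge lies flat in the cradle, within 6 mm of its middle, 3 mm of its floor and 0.12 rad of its line (value of joint wheel between 6.213 and 6.353 rad and value of joint plug above 0.0045 m and horizontal distance between sample_centre and cradle below 0.006 m and z of sample_centre in the frame of cradle below 0.018 m and angle between the x axis of sample_centre and the y axis of cradle, either way round below 0.12 rad); the robot touches nothing.
It fails at once if the fingers load the press or its finger cup with more than 25 N (contact force between the fingers and press above 25 N).
It fails at once if the wheel is turned backwards past its lock (value of joint wheel below -0.2 rad).
It fails at once if the wheel is turned beyond one revolution (value of joint wheel above 6.55 rad).
It fails at once if the plug is pushed in other than by the pusher (value of joint plug above 0.002 m and value of joint wheel below 1.2 rad).
It fails at once if another cartridge is disturbed (distance of any of done_centre, open_centre from where it was at the start of the episode above 0.015 m).
It also fails if it takes over 72 s, if anything falls off the work surface, if the arm or the gripper's body presses on something with over 40 N, if the wrist force passes 120 N, or if a joint passes its speed limit or range.

ROBOT

A 6-joint arm with a two-finger parallel gripper is mounted at the origin on the work surface. World frame = base frame: x ahead of the robot, y to its left, z up, the work surface at z = 0. Lengths are in m, angles in rad, forces in N, time in s.
With the tool pointing down it reaches from about 0.325 to 0.925 m from the base axis. Payload 3.1 kg.
Tool frame: the origin (TCP) lies at the very end of the fingers, on their centre line; the grasp point (between the pads) lies 19 mm behind it; z points along the fingers, y is the line along which they close (so a half turn about z gives the same grasp; the last joint's range is limited). The gripper opens to 85 mm and grips with 20 to 120 N. Pads are 22 mm wide; open, the fingers measure 114 mm over their backs; the gripper's body (76 mm by 85 mm) begins 54 mm behind the grasp point. The pads swing forward as they close: fully open they stand 13 mm farther back than shut.
Start: joints at [-1.402, 0.217, 1.613, -0, 1.311, -0.112], TCP at [0.173, -0.601, 0.231] pointing down, gripper open.
Joint ranges: [-2.75, 2.75], [-0.78, 2.1], [0.31, 2.55], [-1.13, 4.27], [0.13, 2.63], [-2.58, 2.58]. Speed limits (rad/s): [2.79, 2.79, 3.14, 3.14, 3.14, 3.14].

INTERFACE

Orientations are given as a rotation vector (axis times angle).
In Python, from cell import r, cams gives the robot as it stands.
- The arm moves only by the tool step_arm, never from a script. Its argument "rows" is a list of rows, each an object with "slide": the shift along the world's x, y, z in m, a list of three; "turn": the turn, a rotation vector about the world's x, y, z in degrees, a list of three; "hand": the closure, from 0 (fully open) to 1 (shut). A call has 1 to 20 rows; each row shifts and turns the commanded pose from where the row before left it; what a row does not reach is not made up. A row lasts 1/12 s, in which the tool goes at most 41.7 mm and 7.16 degrees, less where a joint would pass 70% of its speed; a pose out of reach is approached as far as the arm can. A call is refused whole if a number of a shift passes 0.0417 or a number of a turn 7.16, either way. A call with a gripper value outside its range is refused whole. The fingers move at their own pace and stop on an object; the grip force is fixed at half the most. Time passes only in rows, so rows that do not move let the fingers close. It gives the time, the measured TCP pose, the force, the opening and the grip force at its end, in the units of the state.
- r.sense(): the state, without advancing time (a new reading comes with each control period).
- cams.read_camera(name): name is "scene" or "top" or "wrist"; returns a dict with "image" (480x640x3 uint8, red, green, blue), "z_map" (480x640 float32, m along the optical axis (not along the pixel's ray), 0 where there is no reading), "mtx" (3x3 intrinsics, pixels), "distortion" ([k1, k2, p1, p2, k3] as OpenCV has them; the pictures are not rectified), "pose" (4x4, takes a point from camera to world coordinates); the wrist camera has in their place "T_tool_cam" (4x4, takes a point from camera to tool coordinates, whose origin is the TCP and whose axes are the flange's). Camera axes: x right, y down, z forward; pixel columns grow to the right and rows downward; lengths in m; the calibration is good to about 2 mm. A picture is of the moment at which its call begins: read the wrist's pose just before it.
- r.finish_job(): hands the job in; it is judged then, once.
The state is a dict: "time_s": time; "qpos": joint angles; "joint_velocities": joint speeds; "tau": joint torques, N m; "eef_pos": TCP position; "tcp_rot": TCP orientation; "ft_force": force on the tool from outside, world axes, zero at the start; "wrist_torque": the same for the moment, N m; "finger_gap": finger opening in m; "grasp_force": force on a finger pad.
Only numpy, scipy, OpenCV 4.12 (cv2) and the standard library are available. Lean on these libraries where they do the work, as an engineer would, in place of code of your own. Each camera call takes 0.05 s, during which the arm holds its last target. There are 200 camera calls.

## Working session

There is one attempt and no reset: what is moved stays moved. The work goes in short steps, Python scripts to look and compute and a tool call to move; the robot and the scene stay as the last step left them, time stands still between calls to the robot, and variables do not carry over. Pictures are saved under pics/ and viewed, at most 10 in all, crops included, and the job is handed in when it is done.

Besides the shell and the picture viewer there is one more tool, called after "Call:" by a JSON object that holds its "api" and its "payload", one argument or row to a line. step_arm: Moves the arm, as the interface text tells. Its arguments: {"type":"object","properties":{"rows":{"type":"array"}},"required":["rows"]}

```bash
ls; mkdir -p pics; cat > h.py <<'E'
import numpy as np,cv2,pickle
from cell import r,cams
def snap(n,f):
    s=r.sense(); c=cams.read_camera(n); c['s']={k:np.array(v) for k,v in s.items()}
    if n=='wrist':
        T=np.eye(4);T[:3,:3]=cv2.Rodrigues(np.array(s['tcp_rot'],float))[0];T[:3,3]=s['eef_pos'];c['pose']=T@np.array(c['T_tool_cam'])
    pickle.dump(c,open(f'pics/{f}.pkl','wb')); cv2.imwrite(f'pics/{f}.png',c['image'][:,:,::-1]); return c
def load(f): return pickle.load(open(f'pics/{f}.pkl','rb'))
def ray(c,u,v):
    p=cv2.undistortPoints(np.array([[[u,v]]],float),np.array(c['mtx'],float),np.array(c['distortion'],float))[0,0]
    P=np.array(c['pose']);return P[:3,3],P[:3,:3]@np.array([p[0],p[1],1.])
def onz(c,u,v,z):
    o,d=ray(c,u,v);return o+d*(z-o[2])/d[2]
def dep(c,u,v):
    o,d=ray(c,u,v);w=c['z_map'][int(v)-1:int(v)+2,int(u)-1:int(u)+2];w=w[w>0];return o+d*np.median(w) if w.size else None
def crop(f,x0,y0,x1,y1,k,g):
    c=load(f);cv2.imwrite(f'pics/{g}.png',cv2.resize(c['image'][y0:y1,x0:x1,::-1],None,fx=k,fy=k,interpolation=cv2.INTER_CUBIC))
E
python3 - <<'E'
from h import *
snap('top','top0');snap('scene','scene0');print(r.sense())
E
```

```text
pics
{'time_s': 0.1, 'qpos': array([-1.40218050e+00,  2.17678000e-01,  1.61480786e+00, -6.50031713e-06,
        1.31133359e+00, -1.12194649e-01]), 'joint_velocities': array([ 5.39129243e-05, -2.84914118e-03, -2.43312329e-03, -1.20586939e-04,
        3.69559403e-04, -7.02633281e-04]), 'tau': array([-4.54998244e-04, -3.98071718e+01, -3.04970276e+01, -1.19834899e-04,
        4.19389791e-03, -9.39691525e-07]), 'eef_pos': array([ 0.17310367, -0.59976074,  0.23008147]), 'tcp_rot': array([-3.10847319e+00, -4.39339344e-01,  1.08448293e-04]), 'ft_force': array([ 0.82473298, -0.14507901, -0.50173632]), 'wrist_torque': array([-0.06190121,  0.0219725 ,  0.00527442]), 'grasp_force': 0.0, 'finger_gap': 0.08500650394256318}
```

View pics/top0.png

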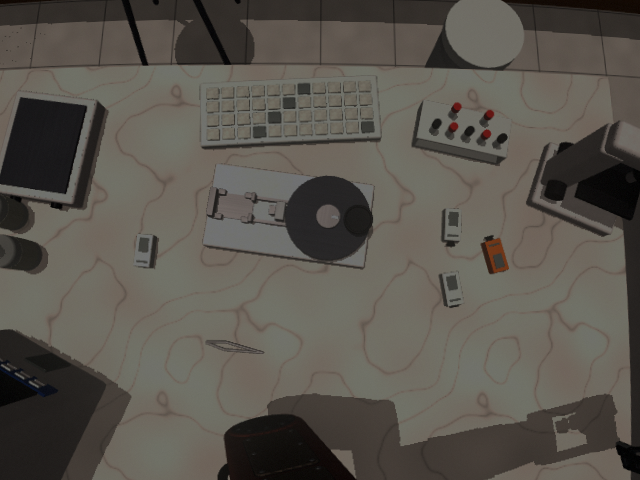

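View pics/scene0.png

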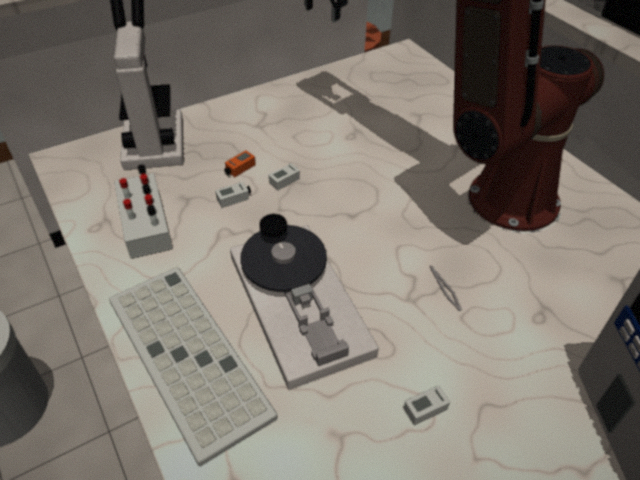

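The top view shows the press around (290,215), with its wheel on the right and its cradle on the left. There are three white cartridges at (145,250), (452,226) and (452,289), and an orange look-alike at (496,254). The one at (452,226) shows a dark protrusion at its lower end. I'll confirm that in an enlarged composite.

```bash
python3 - <<'E'
from h import *
c=load('top0');I=c['image'][:,:,::-1]
k=lambda a,f:cv2.resize(np.clip(a*1.6,0,255).astype('uint8'),None,fx=f,fy=f,interpolation=cv2.INTER_CUBIC)
A=k(I[200:315,425:515],4)[:,:360]; A=A[:460]
s=load('scene0')['image'][:,:,::-1]
B=k(s[145:225,200:310],4);C=k(I[225:275,120:170],4);
W=np.zeros((600,800,3),'uint8');W[:460,:360]=A;W[:320,360:800]=B;W[330:530,360:560]=C;D=k(s[375:425,395:455],4);W[330:530,560:800]=D
cv2.imwrite('pics/cand.png',W)
P=cv2.resize(np.clip(I[155:275,195:385]*1.6,0,255).astype('uint8'),None,fx=4.2,fy=4.2,interpolation=cv2.INTER_CUBIC);cv2.imwrite('pics/press.png',P)
print(np.round(c['pose'],3),np.round(c['mtx'],1),c['distortion'])
for u,v in [(452,222),(452,289),(145,250),(327,215),(300,230),(358,220),(235,207),(220,240)]:print(u,v,np.round(dep(c,u,v),4))
E
```

```text
[[ 0.008 -0.992  0.124  0.407]
 [-1.    -0.009 -0.012 -0.032]
 [ 0.013 -0.124 -0.992  1.036]
 [ 0.     0.     0.     1.   ]] [[481.2   0.  317.7]
 [  0.  481.2 242.3]
 [  0.    0.    1. ]] [-0.10227111  0.          0.          0.          0.        ]
452 222 [ 0.5788 -0.3306  0.032 ]
452 289 [ 0.436  -0.3274  0.0303]
145 250 [0.5126 0.3225 0.0309]
327 215 [ 0.5822 -0.0613  0.0791]
300 230 [ 0.553  -0.0069  0.0665]
358 220 [ 0.5701 -0.1226  0.0938]
235 207 [0.6045 0.1314 0.0411]
220 240 [0.5347 0.1615 0.0371]
```

View pics/cand.png

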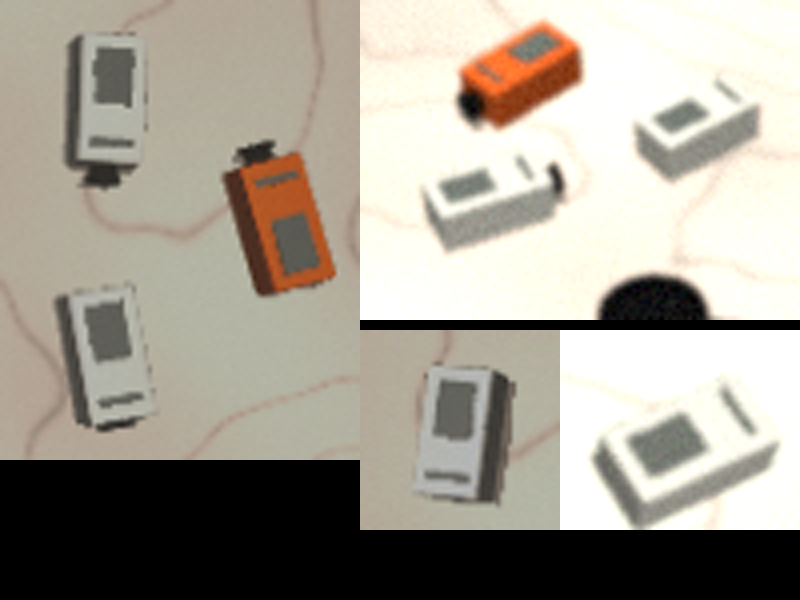

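View pics/press.png

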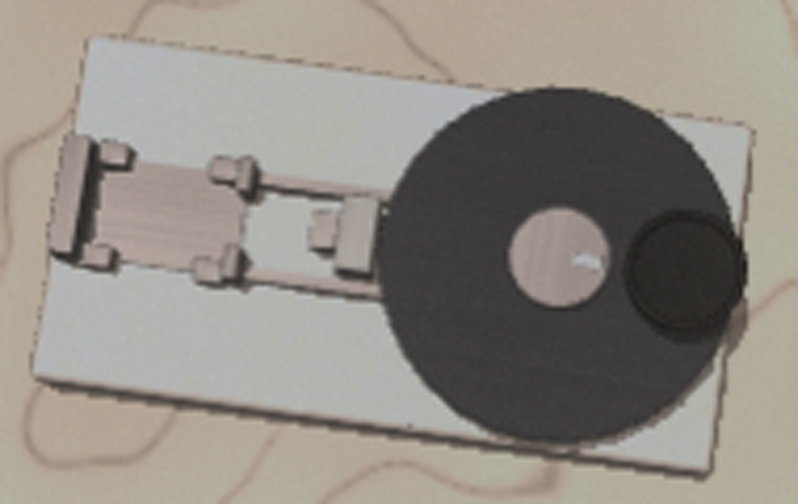

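The candidates are white (452,226), (452,289), (145,250) and orange (496,254).
- **(452,226):** a white block with a black plug clearly protruding at its lower (−x) end, so it fits the description.
- **(452,289):** only a thin flange shows, so this is the done one.
- **(145,250):** no plug, so this is the open one.
- **Orange (496,254):** the look-alike.

The press crop shows the base corners, the cradle on the left, the hub at crop (558,257) and the cup at (686,273).

```bash
python3 - <<'E'
from h import *
c=load('top0')
S=np.array([onz(c,425+u/4,200+v/4,.03)[:2] for u,v in [(80,35),(147,33),(141,165),(75,163)]])
print('sample',S.mean(0),S, 'dir',np.degrees(np.arctan2(*((S[2]+S[3]-S[0]-S[1])[::-1]))))
p=lambda u,v,z:onz(c,195+u/4.2,155+v/4.2,z)[:2]
B=np.array([p(*q,.036) for q in [(90,37),(750,130),(712,472),(38,378)]]);print(B)
d=(B[0]+B[3]-B[1]-B[2]);print('ang y',np.degrees(np.arctan2(d[1],d[0])),np.linalg.norm(d)/2, 'base centre',B.mean(0))
print('hub',p(558,257,.079),'cup',p(686,273,.094))
F=np.array([p(*q,.040) for q in [(100,165),(243,165),(243,265),(100,262)]]);print('cradle ~',F.mean(0),F)
yd=d/np.linalg.norm(d);h=p(558,257,.079);print('cup dir from hub',np.degrees(np.arctan2(*(p(686,273,.094)-h)[::-1])))
s=r.sense();R=cv2.Rodrigues(s['tcp_rot'])[0];print(R.round(3))
w=cams.read_camera('wrist');print(np.round(w['T_tool_cam'],3),w['mtx'].round(0))
E
```

```text
sample [ 0.57338205 -0.3326032 ] [[ 0.60786503 -0.31672042]
 [ 0.60949597 -0.35357545]
 [ 0.53771774 -0.34800117]
 [ 0.53844947 -0.31211575]] dir 175.8765665102638
[[ 0.69975326  0.17544618]
 [ 0.65421578 -0.16183982]
 [ 0.48003362 -0.1416008 ]
 [ 0.52390377  0.19506824]]
ang y 82.44320172901605 0.3399298167025058 base centre [0.58947661 0.01676845]
hub [ 0.57983158 -0.06307829] cup [ 0.5700834  -0.12327583]
cradle ~ [0.60696848 0.12992425] [[0.63190165 0.1668981 ]
 [0.63241525 0.09453373]
 [0.58131242 0.09317809]
 [0.5822446  0.16508709]]
cup dir from hub -99.1984238802804
[[ 0.961  0.277 -0.   ]
 [ 0.277 -0.961  0.002]
 [ 0.    -0.002 -1.   ]]
[[ 0.    -0.957 -0.291  0.075]
 [ 1.     0.     0.    -0.001]
 [-0.    -0.291  0.957 -0.143]
 [ 0.     0.     0.     1.   ]] [[396.   0. 324.]
 [  0. 396. 240.]
 [  0.   0.   1.]]
```

Call:
{"api": "step_arm", "payload": {
  "rows": [
    {"slide": [0.0334,0.0223,-0.0075],"turn": [0,0,-1.7],"hand": 0.3},
    {"slide": [0.0334,0.0223,-0.0075],"turn": [0,0,-1.7],"hand": 0.3},
    {"slide": [0.0334,0.0223,-0.0075],"turn": [0,0,-1.7],"hand": 0.3},
    {"slide": [0.0334,0.0223,-0.0075],"turn": [0,0,-1.7],"hand": 0.3},
    {"slide": [0.0334,0.0223,-0.0075],"turn": [0,0,-1.7],"hand": 0.3},
    {"slide": [0.0334,0.0223,-0.0075],"turn": [0,0,-1.7],"hand": 0.3},
    {"slide": [0.0334,0.0223,-0.0075],"turn": [0,0,-1.7],"hand": 0.3},
    {"slide": [0.0334,0.0223,-0.0075],"turn": [0,0,-1.7],"hand": 0.3},
    {"slide": [0.0334,0.0223,-0.0075],"turn": [0,0,-1.7],"hand": 0.3},
    {"slide": [0.0334,0.0223,-0.0075],"turn": [0,0,-1.7],"hand": 0.3},
    {"slide": [0.0334,0.0223,-0.0075],"turn": [0,0,-1.7],"hand": 0.3},
    {"slide": [0.0334,0.0223,-0.0075],"turn": [0,0,-1.7],"hand": 0.3},
    {"slide": [0,0,0],"turn": [0,0,0],"hand": 0.3},
    {"slide": [0,0,0],"turn": [0,0,0],"hand": 0.3}
  ]
}}

```text
time_s: 1.32
eef_pos: [0.5749, -0.3307, 0.1398]
tcp_rot: [-3.138, 0.111, 0.003]
ft_force: [-0.9, -0.3, 0.6]
finger_gap: 0.0597
grasp_force: 0.0
```

```bash
python3 - <<'E'
from h import *
c=snap('wrist','w1');I=c['image']
cv2.imwrite('pics/w1b.png',np.clip(I[:,:,::-1]*1.5,0,255))
# top-face plane points by depth, white
H,W=480,640;uu,vv=np.meshgrid(np.arange(W),np.arange(H))
p=cv2.undistortPoints(np.stack([uu,vv],-1).reshape(-1,1,2).astype(float),c['mtx'],c['distortion']).reshape(H,W,2)
z=c['z_map'];X=np.dstack([p*z[...,None],z])@c['pose'][:3,:3].T+c['pose'][:3,3]
m=(abs(X[...,2]-.03)<.006)&(z>0)&(np.hypot(X[...,0]-.573,X[...,1]+.333)<.06)
q=X[m];print(q.shape,np.median(q[:,2]));b=cv2.minAreaRect(q[:,:2].astype('f4')*1000);print(b)
m2=m&(I.min(2)>.0);n,l,st,ce=cv2.connectedComponentsWithStats(m.astype('u1'));print(st,ce)
s=c['s'];print(s['eef_pos'],np.degrees(np.arctan2(c['pose'][1,0],1)),cv2.Rodrigues(s['tcp_rot'])[0].round(4),s['finger_gap'])
E
```

```text
(5485, 3) 0.030579731594851278
((570.613525390625, -334.0069580078125), (36.080711364746094, 79.79721069335938), 86.37345123291016)
[[     0      0    640    480 301715]
 [   304    182     55    103   5417]
 [   331    285      1      1      1]
 [   323    288     16      7     66]
 [   337    289      1      1      1]] [[319.29015462 239.6146993 ]
 [331.0457818  232.45597194]
 [331.         285.        ]
 [330.72727273 291.86363636]
 [337.         289.        ]]
[ 0.57490299 -0.33065609  0.13981555] -44.92894684616517 [[ 0.9975 -0.0708 -0.0021]
 [-0.0708 -0.9975  0.0013]
 [-0.0021 -0.0011 -1.    ]] 0.05967667776915603[ WARN:0@0.432] global loadsave.cpp:1063 imwrite_ Unsupported depth image for selected encoder is fallbacked to CV_8U.
```

View pics/w1b.png

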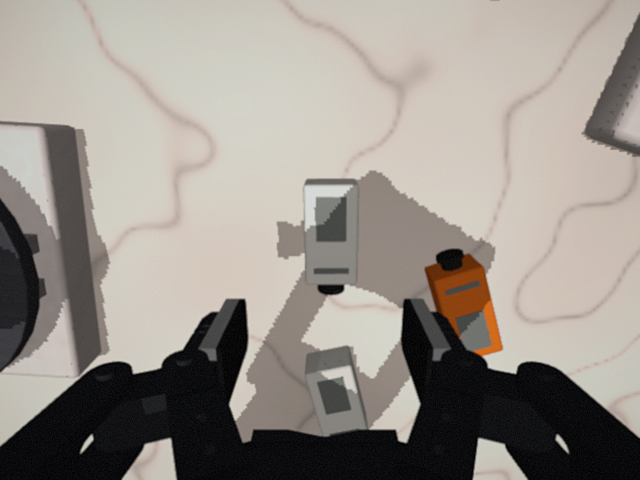

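The sample is centred at (331,232) with its plug at the lower end (331,290). The orange part is at (460,300), clear of the fingers. I'll descend and grip.

Call:
{"api": "step_arm", "payload": {
  "rows": [
    {"slide": [0,-0.003,-0.02],"turn": [0,0,0.4],"hand": 0.3},
    {"slide": [0,0,-0.03],"turn": [0,0,0],"hand": 0.3},
    {"slide": [0,0,-0.03],"turn": [0,0,0],"hand": 0.3},
    {"slide": [0,0,-0.03],"turn": [0,0,0],"hand": 0.3},
    {"slide": [0,0,-0.017],"turn": [0,0,0],"hand": 0.3},
    {"slide": [0,0,-0.007],"turn": [0,0,0],"hand": 0.3},
    {"slide": [0,0,0],"turn": [0,0,0],"hand": 0.3},
    {"slide": [0,0,0],"turn": [0,0,0],"hand": 0.7},
    {"slide": [0,0,0],"turn": [0,0,0],"hand": 0.8},
    {"slide": [0,0,0],"turn": [0,0,0],"hand": 0.9},
    {"slide": [0,0,0],"turn": [0,0,0],"hand": 1},
    {"slide": [0,0,0],"turn": [0,0,0],"hand": 1},
    {"slide": [0,0,0],"turn": [0,0,0],"hand": 1}
  ]
}}

```text
time_s: 2.45
eef_pos: [0.5757, -0.3375, 0.01]
tcp_rot: [3.137, -0.107, 0.005]
ft_force: [-1.9, -0.4, 6.3]
finger_gap: 0.0348
grasp_force: 63.2
```

Call:
{"api": "step_arm", "payload": {
  "rows": [
    {"slide": [0,0,0.02],"turn": [0,0,0],"hand": 1},
    {"slide": [0,0,0.035],"turn": [0,0,0],"hand": 1},
    {"slide": [0,0,0.035],"turn": [0,0,0],"hand": 1},
    {"slide": [0,0,0.035],"turn": [0,0,0],"hand": 1},
    {"slide": [0,0,0.035],"turn": [0,0,0],"hand": 1},
    {"slide": [0.002,0.0314,0],"turn": [0,0,6.64],"hand": 1},
    {"slide": [0.002,0.0314,0],"turn": [0,0,6.64],"hand": 1},
    {"slide": [0.002,0.0314,0],"turn": [0,0,6.64],"hand": 1},
    {"slide": [0.002,0.0314,0],"turn": [0,0,6.64],"hand": 1},
    {"slide": [0.002,0.0314,0],"turn": [0,0,6.64],"hand": 1},
    {"slide": [0.002,0.0314,0],"turn": [0,0,6.64],"hand": 1},
    {"slide": [0.002,0.0314,0],"turn": [0,0,6.64],"hand": 1},
    {"slide": [0.002,0.0314,0],"turn": [0,0,6.64],"hand": 1},
    {"slide": [0.002,0.0314,0],"turn": [0,0,6.64],"hand": 1},
    {"slide": [0.002,0.0314,0],"turn": [0,0,6.64],"hand": 1},
    {"slide": [0.002,0.0314,0],"turn": [0,0,6.64],"hand": 1},
    {"slide": [0.002,0.0314,0],"turn": [0,0,6.64],"hand": 1},
    {"slide": [0,0.0314,0],"turn": [0,0,6.64],"hand": 1},
    {"slide": [0,0,0],"turn": [0,0,0],"hand": 1},
    {"slide": [0,0,0],"turn": [0,0,0],"hand": 1}
  ]
}}

```text
time_s: 4.12
eef_pos: [0.5972, 0.0742, 0.1668]
tcp_rot: [-2.36, -2.073, 0.001]
ft_force: [-0.3, -0.4, -2.0]
finger_gap: 0.0349
grasp_force: 62.3
```

```bash
python3 - <<'E'
from h import *
c=snap('wrist','w2');I=c['image']
cv2.imwrite('pics/w2b.png',np.clip(I[:,:,::-1]*1.5,0,255).astype('u1'))
s=c['s'];R=cv2.Rodrigues(s['tcp_rot'])[0];print(s['eef_pos'],R.round(4),np.degrees(np.arctan2(R[1,0],R[0,0])),s['finger_gap'])
E
```

```text
[0.59723515 0.07418992 0.16683689] [[ 1.291e-01  9.916e-01 -1.000e-03]
 [ 9.916e-01 -1.291e-01 -2.000e-04]
 [-3.000e-04 -1.000e-03 -1.000e+00]] 82.58121816528525 0.03489982413360911
```

View pics/w2b.png

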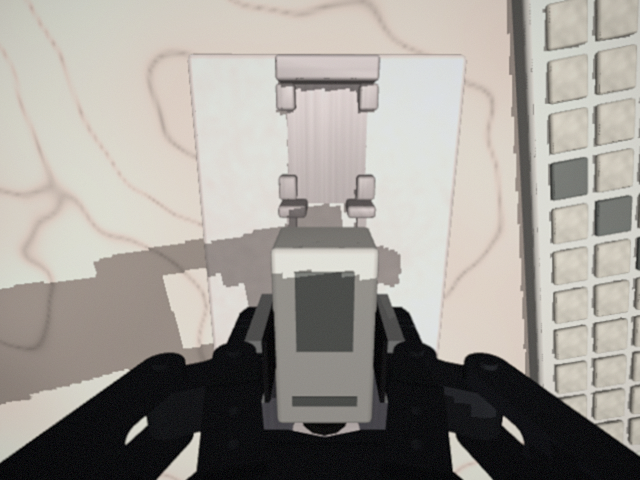

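The held block is straight in the fingers. The cradle is above it in the image: end stop at v≈68, guides at (286,97), (368,97), (287,187) and (366,187), and lips at v≈208. I'll fit it from depth.

```bash
python3 - <<'E'
from h import *
c=load('w2');H,W=480,640;uu,vv=np.meshgrid(np.arange(W),np.arange(H))
p=cv2.undistortPoints(np.stack([uu,vv],-1).reshape(-1,1,2).astype(float),c['mtx'],c['distortion']).reshape(H,W,2)
z=c['z_map'];X=np.dstack([p*z[...,None],z])@c['pose'][:3,:3].T+c['pose'][:3,3]
s=c['s'];a=np.radians(82.58);D=X[...,:2]-s['eef_pos'][:2]
L=D@[np.cos(a),np.sin(a)];S=D@[np.sin(a),-np.cos(a)]   # along tool x ; along tool y (right?) 
Z=X[...,2]
def rep(n,m):
    m=m.astype('u1');k,l,st,ce=cv2.connectedComponentsWithStats(m)
    for i in range(1,k):
        if st[i,4]>60:
            q=l==i;print(n,st[i],'L %.1f..%.1f S %.1f..%.1f Z %.1f'%tuple(1000*np.array([*np.percentile(L[q],[1,99]),*np.percentile(S[q],[1,99]),np.median(Z[q])])),cv2.minAreaRect(np.c_[L[q],S[q]].astype('f4')*1000))
ok=(z>0)
rep('block',ok&(Z>.17)&(abs(S)<.05)&(vv>220)&(uu>268)&(uu<380)&(Z<.2))
box=ok&(vv<230)&(uu>260)&(uu<395)
rep('tall',box&(abs(Z-.066)<.005));rep('guide',box&(abs(Z-.050)<.0035));rep('floor',box&(abs(Z-.040)<.0018))
base=ok&(abs(Z-.036)<.004)&(vv<225);rep('base',base)
E
```

```text
block [  269   233   111   203 20191] L -42.3..35.3 S -16.5..18.6 Z 187.4 ((-4.980140686035156, 0.8984546661376953), (41.38669204711914, 81.24699401855469), 89.97134399414062)
tall [ 275   55  106   27 2802] L 96.6..110.2 S -26.6..31.6 Z 66.4 ((103.41326141357422, 2.530384063720703), (13.804827690124512, 60.126949310302734), 0.00530568603426218)
tall [278 204  29  14 381] L 15.6..23.8 S -28.4..-10.7 Z 66.1 ((19.67764663696289, -19.591739654541016), (8.41971206665039, 17.883670806884766), 0.508568286895752)
tall [347 204  29  14 380] L 15.7..23.7 S 15.5..32.8 Z 66.0 ((19.644847869873047, 24.25518035888672), (8.352438926696777, 17.72806739807129), 0.8622444272041321)
guide [ 276   83  103   28 1125] L 80.9..96.7 S -29.0..34.1 Z 50.3 ((88.80064392089844, 2.647733688354492), (16.030168533325195, 63.941192626953125), 0.12128984183073044)
guide [279 175  29  36 485] L 20.9..40.2 S -29.2..-10.6 Z 50.2 ((27.847471237182617, -21.652027130126953), (15.53816032409668, 27.25539779663086), 66.75321197509766)
guide [346 175  30  35 501] L 20.9..40.2 S 15.5..34.2 Z 50.2 ((27.86324691772461, 26.4994
[... 857 characters left out ...]
, 0.383928507566452), 89.92630004882812)
base [  360    54   106   171 14704] L 4.7..114.5 S 30.0..90.7 Z 36.4 ((59.503700256347656, 58.4023323059082), (67.70567321777344, 112.24595642089844), 89.77677154541016)
base [323 126  15  24  67] L 56.8..71.1 S 0.0..9.3 Z 39.7 ((63.35869598388672, 3.83390212059021), (7.670206069946289, 15.471065521240234), 73.57481384277344)
base [307 152  21  13  70] L 46.4..54.4 S -10.2..2.7 Z 39.6 ((51.88203430175781, -3.9915313720703125), (6.765087604522705, 13.828100204467773), 34.63388442993164)
base [ 297  196   60   29 1055] L 3.6..23.1 S -17.8..22.7 Z 36.5 ((14.019465446472168, 2.4020843505859375), (42.186519622802734, 21.167736053466797), 89.6893310546875)
```

Call:
{"api": "step_arm", "payload": {
  "rows": [
    {"slide": [0.0046,0.0296,0],"turn": [0,0,0],"hand": 1},
    {"slide": [0.0046,0.0296,0],"turn": [0,0,0],"hand": 1},
    {"slide": [0,0,-0.02],"turn": [0,0,0],"hand": 1},
    {"slide": [0,0,-0.03],"turn": [0,0,0],"hand": 1},
    {"slide": [0,0,-0.025],"turn": [0,0,0],"hand": 1},
    {"slide": [0,0,-0.01],"turn": [0,0,0],"hand": 1},
    {"slide": [0,0,0],"turn": [0,0,0],"hand": 1},
    {"slide": [0,0,0],"turn": [0,0,0],"hand": 1},
    {"slide": [0,0,0],"turn": [0,0,0],"hand": 1}
  ]
}}

```text
time_s: 4.92
eef_pos: [0.6089, 0.1309, 0.0842]
tcp_rot: [2.363, 2.067, 0.004]
ft_force: [0.0, -0.4, -0.9]
finger_gap: 0.0345
grasp_force: 62.2
```

```bash
python3 - <<'E'
from h import *
c=snap('wrist','w3');H,W=480,640;uu,vv=np.meshgrid(np.arange(W),np.arange(H))
p=cv2.undistortPoints(np.stack([uu,vv],-1).reshape(-1,1,2).astype(float),c['mtx'],c['distortion']).reshape(H,W,2)
z=c['z_map'];X=np.dstack([p*z[...,None],z])@c['pose'][:3,:3].T+c['pose'][:3,3]
s=c['s'];R=cv2.Rodrigues(s['tcp_rot'])[0];a=np.arctan2(R[1,0],R[0,0]);print(s['eef_pos'],np.degrees(a),'want',.5972+.0092,.0742+.0592)
D=X[...,:2]-s['eef_pos'][:2]
L=D@[np.cos(a),np.sin(a)];S=D@[np.sin(a),-np.cos(a)];Z=X[...,2]
for n,m in [('blocktop',(abs(Z-(s['eef_pos'][2]+.0206))<.003)&(L>-.04)&(L<.04)&(abs(S)<.022)),('tall',(abs(Z-.066)<.004)&(L>.03)&(abs(S)<.045)&(L<.06)),('guides',(abs(Z-.050)<.003)&(L>.01)&(abs(S)<.045)&(L<.05))]:
    q=m&(z>0);
    if q.sum()>20: print(n,q.sum(),1000*np.array([*np.percentile(L[q],[.5,99.5]),*np.percentile(S[q],[.5,99.5]),np.median(Z[q])]).round(4))
cv2.imwrite('pics/w3b.png',np.clip(c['image'][:,:,::-1]*1.5,0,255).astype('u1'))
E
```

```text
[0.60890943 0.13090976 0.08419593] 82.34091438872248 want 0.6063999999999999 0.13340000000000002
blocktop 18097 [-33.9  35.1 -18.1  18.9 104.8]
tall 4864 [ 39.8  53.4 -31.2  27.5  66.3]
guides 1274 [ 24.   36.3 -33.6  29.9  50.3]
```

View pics/w3b.png

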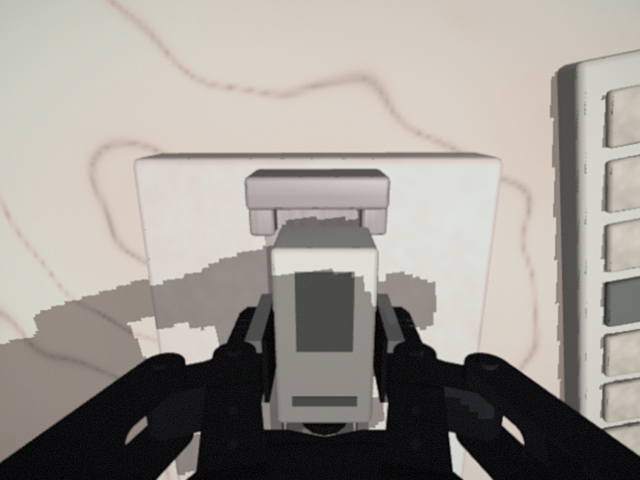

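Call:
{"api": "step_arm", "payload": {
  "rows": [
    {"slide": [-0.0021,0.0033,0],"turn": [0,0,0.3],"hand": 1},
    {"slide": [0,0,-0.006],"turn": [0,0,0],"hand": 1},
    {"slide": [0,0,0],"turn": [0,0,0],"hand": 1},
    {"slide": [0,0,0],"turn": [0,0,0],"hand": 1},
    {"slide": [0,0,0],"turn": [0,0,0],"hand": 1}
  ]
}}

```text
time_s: 5.38
eef_pos: [0.605, 0.1349, 0.0763]
tcp_rot: [-2.358, -2.076, 0.0]
ft_force: [0.5, -0.1, -1.9]
finger_gap: 0.0349
grasp_force: 62.2
```

Call:
{"api": "step_arm", "payload": {
  "rows": [
    {"slide": [0.0014,-0.001,-0.006],"turn": [0,0,0],"hand": 1},
    {"slide": [0,0,0],"turn": [0,0,0],"hand": 1},
    {"slide": [0,0,0],"turn": [0,0,0],"hand": 1}
  ]
}}

```text
time_s: 5.63
eef_pos: [0.606, 0.1336, 0.0695]
tcp_rot: [-2.358, -2.075, 0.002]
ft_force: [-0.1, 0.4, -1.8]
finger_gap: 0.0347
grasp_force: 62.2
```

```bash
cat > loc.py <<'E'
from h import *
def loc(f):
    c=snap('wrist',f);H,W=480,640;uu,vv=np.meshgrid(np.arange(W),np.arange(H))
    p=cv2.undistortPoints(np.stack([uu,vv],-1).reshape(-1,1,2).astype(float),c['mtx'],c['distortion']).reshape(H,W,2)
    z=c['z_map'];X=np.dstack([p*z[...,None],z])@c['pose'][:3,:3].T+c['pose'][:3,3]
    s=c['s'];R=cv2.Rodrigues(s['tcp_rot'])[0];a=np.arctan2(R[1,0],R[0,0]);print(s['eef_pos'],np.degrees(a))
    D=X[...,:2]-s['eef_pos'][:2]
    return z,D@[np.cos(a),np.sin(a)],D@[np.sin(a),-np.cos(a)],X[...,2],s
E
python3 - <<'E'
from loc import *
z,L,S,Z,s=loc('w4')
for n,m in [('blocktop',(abs(Z-(s['eef_pos'][2]+.0206))<.003)&(L>-.04)&(L<.037)&(abs(S)<.022)),('tall',(abs(Z-.066)<.004)&(L>.03)&(abs(S)<.045)&(L<.06)),('guides',(abs(Z-.050)<.003)&(L>.01)&(abs(S)<.045)&(L<.05))]:
    q=m&(z>0)
    if q.sum()>20: print(n,q.sum(),1000*np.array([*np.percentile(L[q],[.5,99.5]),*np.percentile(S[q],[.5,99.5]),np.median(Z[q])]).round(4))
for i in range(3):cams.read_camera('top');print(r.sense()['eef_pos'])
E
```

```text
[0.60604751 0.13362372 0.06954545] 82.70324344505309
blocktop 18089 [-34.   35.1 -18.2  19.   90.2]
tall 6249 [ 34.7  51.1 -27.7  30.9  66.3]
guides 1329 [ 21.5  33.3 -30.3  33.4  50.3]
[0.60641087 0.13370523 0.07002877]
[0.60653236 0.13374739 0.07021812]
[0.60661207 0.13374915 0.07032433]
```

Call:
{"api": "step_arm", "payload": {
  "rows": [
    {"slide": [0.0003,0.0003,-0.006],"turn": [0,0,0],"hand": 1},
    {"slide": [0,0,-0.006],"turn": [0,0,0],"hand": 1},
    {"slide": [0,0,-0.004],"turn": [0,0,0],"hand": 1},
    {"slide": [0,0,-0.002],"turn": [0,0,0],"hand": 1},
    {"slide": [0,0,0],"turn": [0,0,0],"hand": 1},
    {"slide": [0,0,0],"turn": [0,0,0],"hand": 1},
    {"slide": [0,0,0],"turn": [0,0,0],"hand": 1}
  ]
}}

```text
time_s: 6.42
eef_pos: [0.607, 0.1341, 0.0524]
tcp_rot: [2.358, 2.076, 0.0]
ft_force: [-0.6, -0.0, -1.5]
finger_gap: 0.0345
grasp_force: 62.2
```

Call:
{"api": "step_arm", "payload": {
  "rows": [
    {"slide": [0,0,-0.0015],"turn": [0,0,0],"hand": 1},
    {"slide": [0,0,-0.0008],"turn": [0,0,0],"hand": 1},
    {"slide": [0,0,0],"turn": [0,0,0],"hand": 1},
    {"slide": [0,0,0],"turn": [0,0,0],"hand": 1},
    {"slide": [0,0,0],"turn": [0,0,0],"hand": 1}
  ]
}}

```text
time_s: 6.83
eef_pos: [0.6069, 0.1341, 0.0501]
tcp_rot: [2.358, 2.076, 0.0]
ft_force: [-0.1, -0.7, -1.4]
finger_gap: 0.0347
grasp_force: 62.4
```

Call:
{"api": "step_arm", "payload": {
  "rows": [
    {"slide": [0,0,0],"turn": [0,0,0],"hand": 0.45},
    {"slide": [0,0,0],"turn": [0,0,0],"hand": 0.35},
    {"slide": [0,0,0],"turn": [0,0,0],"hand": 0.3},
    {"slide": [0,0,0],"turn": [0,0,0],"hand": 0.3},
    {"slide": [0,0,0],"turn": [0,0,0],"hand": 0.3},
    {"slide": [0,0,0.02],"turn": [0,0,0],"hand": 0.3},
    {"slide": [0,0,0.035],"turn": [0,0,0],"hand": 0.3},
    {"slide": [0,0,0.035],"turn": [0,0,0],"hand": 0.3},
    {"slide": [-0.002,-0.02,0.02],"turn": [0,0,0],"hand": 0.3},
    {"slide": [0,0,0],"turn": [0,0,0],"hand": 0.3},
    {"slide": [0,0,0],"turn": [0,0,0],"hand": 0.3}
  ]
}}

```text
time_s: 7.75
eef_pos: [0.6063, 0.1137, 0.1624]
tcp_rot: [2.357, 2.072, 0.006]
ft_force: [-0.4, -0.1, 0.1]
finger_gap: 0.0599
grasp_force: 0.0
```

```bash
python3 - <<'E'
from loc import *
z,L,S,Z,s=loc('w5')
for n,m in [('blocktop',(abs(Z-.070)<.0022)&(L>-.02)&(L<.057)&(abs(S)<.025)),('tall',(abs(Z-.066)<.0015)&(L>.055)&(abs(S)<.045)&(L<.08)),('lips',(abs(Z-.066)<.002)&(L<-.01)&(abs(S)<.04)),('guides',(abs(Z-.050)<.003)&(abs(S)<.045)&(L<.06)&(L>-.03))]:
    q=m&(z>0)
    if q.sum()>20: print(n,q.sum(),1000*np.array([*np.percentile(L[q],[.5,99.5]),*np.percentile(S[q],[.5,99.5]),np.median(Z[q])]).round(4), cv2.minAreaRect(np.c_[L[q],S[q]].astype('f4')*1000))
I=load('w5')['image'];cv2.imwrite('pics/w5b.png',np.clip(I[:,:,::-1]*1.5,0,255).astype('u1'))
E
```

```text
[0.60633932 0.11365179 0.16239082] 82.63825048776447
blocktop 6427 [-13.7  55.3 -18.7  16.8  70.6] ((17.69495391845703, 0.8041801452636719), (40.009925842285156, 75.60253143310547), 89.42079162597656)
tall 2221 [ 57.4  70.6 -30.6  28.2  66.3] ((63.10900115966797, -1.3435192108154297), (59.71184158325195, 15.409198760986328), 88.92491912841797)
lips 7959 [-147.8  -16.8  -39.5   39.4   66.5] ((-83.41535186767578, 0.010089874267578125), (134.78909301757812, 79.99332427978516), 0.017546353861689568)
guides 1803 [-17.2  55.7 -33.2  30.4  50.2] ((16.76207733154297, -1.3470191955566406), (78.994384765625, 64.03469848632812), 0.11999709159135818)
```

View pics/w5b.png

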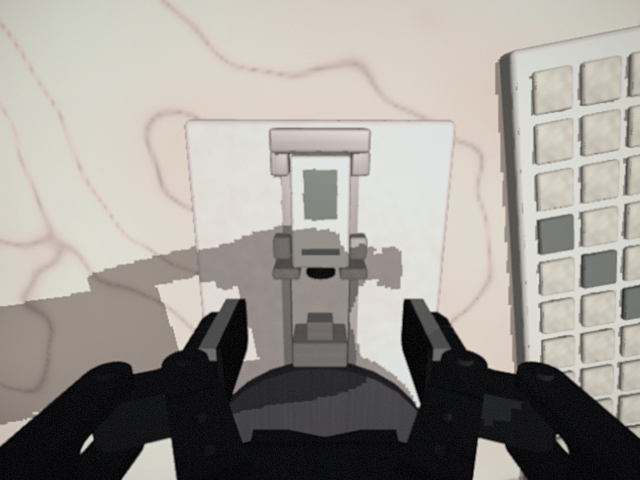

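The cartridge is seated in the cradle between stop and lips, with its plug at (320,273) facing the pusher at (320,340). Next I'll view the wheel from above with the fingers closed.

Call:
{"api": "step_arm", "payload": {
  "rows": [
    {"slide": [-0.0045,-0.0315,0.0123],"turn": [0,0,0],"hand": 1},
    {"slide": [-0.0045,-0.0315,0.0123],"turn": [0,0,0],"hand": 1},
    {"slide": [-0.0045,-0.0315,0.0123],"turn": [0,0,0],"hand": 1},
    {"slide": [-0.0045,-0.0315,0.0123],"turn": [0,0,0],"hand": 1},
    {"slide": [-0.0045,-0.0315,0.0123],"turn": [0,0,0],"hand": 1},
    {"slide": [-0.0045,-0.0315,0.0123],"turn": [0,0,0],"hand": 1},
    {"slide": [-0.0045,-0.0315,0.0123],"turn": [0,0,0],"hand": 1},
    {"slide": [-0.0045,-0.0315,0.0123],"turn": [0,0,0],"hand": 1},
    {"slide": [0,0,0],"turn": [0,0,0],"hand": 1},
    {"slide": [0,0,0],"turn": [0,0,0],"hand": 1},
    {"slide": [0,0,0],"turn": [0,0,0],"hand": 1},
    {"slide": [0,0,0],"turn": [0,0,0],"hand": 1}
  ]
}}

```text
time_s: 8.8
eef_pos: [0.568, -0.1362, 0.2561]
tcp_rot: [-2.354, -2.075, 0.002]
ft_force: [-0.9, -0.1, -1.1]
finger_gap: -0.0
grasp_force: 0.0
```

```bash
python3 - <<'E'
from loc import *
z,L,S,Z,s=loc('w6');c=load('w6')
H,W=480,640;uu,vv=np.meshgrid(np.arange(W),np.arange(H))
p=cv2.undistortPoints(np.stack([uu,vv],-1).reshape(-1,1,2).astype(float),c['mtx'],c['distortion']).reshape(H,W,2)
X=np.dstack([p*z[...,None],z])@c['pose'][:3,:3].T+c['pose'][:3,3]
m=(z>0)&(np.hypot(X[...,0]-.58,X[...,1]+.063)<.11)
h,e=np.histogram(X[m][:,2],np.arange(.03,.14,.003));print([(round(a,3),int(b)) for a,b in zip(e,h) if b>30])
np.save('pics/X6.npy',X)
cv2.imwrite('pics/w6b.png',np.clip(c['image'][:,:,::-1]*1.8,0,255).astype('u1'))
E
```

```text
[ 0.5679926  -0.13619371  0.25611894] 82.7873794092375
[(np.float64(0.033), 1781), (np.float64(0.036), 3555), (np.float64(0.048), 70), (np.float64(0.051), 32), (np.float64(0.054), 42), (np.float64(0.063), 8323), (np.float64(0.066), 23034), (np.float64(0.075), 756), (np.float64(0.078), 2284), (np.float64(0.09), 242), (np.float64(0.093), 2875), (np.float64(0.096), 103), (np.float64(0.099), 726), (np.float64(0.102), 452)]
```

View pics/w6b.png

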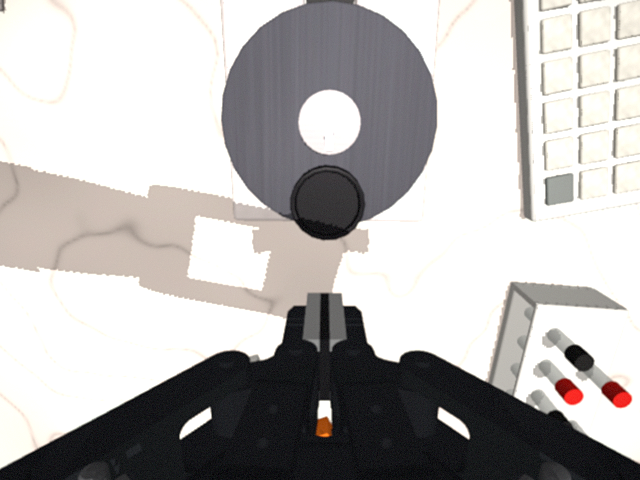

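The wheel disc is centred at about (330,113), the hub at (330,122) and the cup at (327,202). I'll fit circles, with the cup rim at about 0.102 and its floor at about 0.094 by depth.

```bash
python3 - <<'E'
from h import *
X=np.load('pics/X6.npy');P=X[np.hypot(X[...,0]-.58,X[...,1]+.063)<.11]
def circ(lo,hi,n,c0,rad):
    q=P[(P[:,2]>lo)&(P[:,2]<hi)];q=q[np.hypot(*(q[:,:2]-c0).T)<rad]
    print(n,len(q),np.median(q[:,2]).round(4),[np.round(v,1) for v in cv2.minEnclosingCircle(q[:,:2].astype('f4')*1000)],cv2.minAreaRect(q[:,:2].astype('f4')*1000))
circ(.074,.083,'hub',(.58,-.063),.03);circ(.0975,.106,'rim',(.57,-.123),.036);circ(.0905,.097,'floor',(.57,-.123),.03);circ(.0625,.0695,'disc',(.58,-.063),.1)
q=X[((abs(X[...,2]-.036)<.003)&(abs(X[...,0]-.58)<.1)&(X[...,1]<0)&(X[...,1]>-.18))];print(cv2.minAreaRect(q[:,:2].astype('f4')*1000))
E
```

```text
hub 3042 0.0785 [array([581.3, -64.2]), np.float64(23.9)] ((581.4525146484375, -64.16020202636719), (46.37010955810547, 47.52812194824219), 82.2625732421875)
rim 1220 0.1017 [array([ 572.4, -123.1]), np.float64(29.0)] ((573.004150390625, -122.95621490478516), (57.039039611816406, 56.915794372558594), 81.27253723144531)
floor 3154 0.0941 [array([ 572.1, -121. ]), np.float64(27.3)] ((571.5384521484375, -121.62557983398438), (49.476200103759766, 53.84404373168945), 26.131567001342773)
disc 31378 0.0665 [array([581.5, -63.9]), np.float64(87.9)] ((581.8216552734375, -60.974647521972656), (169.10272216796875, 175.2938232421875), 81.36865234375)
((580.1410522460938, -71.01036834716797), (164.42715454101562, 179.70399475097656), 82.8756332397461)
```

Call:
{"api": "step_arm", "payload": {
  "rows": [
    {"slide": [0.0055,0.0129,-0.03],"turn": [0,0,0],"hand": 1},
    {"slide": [0,0,-0.04],"turn": [0,0,0],"hand": 1},
    {"slide": [0,0,-0.04],"turn": [0,0,0],"hand": 1},
    {"slide": [0,0,-0.022],"turn": [0,0,0],"hand": 1},
    {"slide": [0,0,-0.01],"turn": [0,0,0],"hand": 1},
    {"slide": [0,0,0],"turn": [0,0,0],"hand": 1},
    {"slide": [0,0,0],"turn": [0,0,0],"hand": 1},
    {"slide": [0,0,0],"turn": [0,0,0],"hand": 1},
    {"slide": [0,0,0],"turn": [0,0,0],"hand": 1}
  ]
}}

```text
time_s: 9.6
eef_pos: [0.5765, -0.1255, 0.1192]
tcp_rot: [2.355, 2.073, 0.004]
ft_force: [0.6, 0.2, 0.4]
finger_gap: 0.0002
grasp_force: 0.0
```

Call:
{"api": "step_arm", "payload": {
  "rows": [
    {"slide": [-0.0015,0.001,-0.006],"turn": [0,0,0],"hand": 1},
    {"slide": [0,0,-0.004],"turn": [0,0,0],"hand": 1},
    {"slide": [0,0,0],"turn": [0,0,0],"hand": 1},
    {"slide": [0,0,0],"turn": [0,0,0],"hand": 1},
    {"slide": [0,0,0],"turn": [0,0,0],"hand": 1},
    {"slide": [0,0,0],"turn": [0,0,0],"hand": 1}
  ]
}}

```text
time_s: 10.1
eef_pos: [0.5729, -0.1241, 0.1065]
tcp_rot: [2.358, 2.075, 0.0]
ft_force: [0.5, 0.3, -0.3]
finger_gap: -0.0001
grasp_force: 0.0
```

Call:
{"api": "step_arm", "payload": {
  "rows": [
    {"slide": [0,0,-0.004],"turn": [0,0,0],"hand": 1},
    {"slide": [0,0,-0.004],"turn": [0,0,0],"hand": 1},
    {"slide": [0,0,-0.001],"turn": [0,0,0],"hand": 1},
    {"slide": [0,0,0],"turn": [0,0,0],"hand": 1},
    {"slide": [0,0,0],"turn": [0,0,0],"hand": 1},
    {"slide": [0,0,0],"turn": [0,0,0],"hand": 1},
    {"slide": [0,0,0],"turn": [0,0,0],"hand": 1},
    {"slide": [0,0,0],"turn": [0,0,0],"hand": 1}
  ]
}}

```text
time_s: 10.77
eef_pos: [0.573, -0.1241, 0.0976]
tcp_rot: [2.358, 2.075, 0.0]
ft_force: [-0.3, -0.7, 0.6]
finger_gap: -0.0002
grasp_force: 0.0
```

Call:
{"api": "step_arm", "payload": {
  "rows": [
    {"slide": [0,0,-0.001],"turn": [0,0,0],"hand": 1},
    {"slide": [0,0,-0.001],"turn": [0,0,0],"hand": 1},
    {"slide": [0,0,-0.001],"turn": [0,0,0],"hand": 1},
    {"slide": [0,0,0],"turn": [0,0,0],"hand": 1},
    {"slide": [0,0,0],"turn": [0,0,0],"hand": 1},
    {"slide": [0,0,0],"turn": [0,0,0],"hand": 1}
  ]
}}

```text
time_s: 11.27
eef_pos: [0.5728, -0.124, 0.0943]
tcp_rot: [-2.358, -2.076, 0.0]
ft_force: [0.1, -0.1, 0.7]
finger_gap: 0.0002
grasp_force: 0.0
```

Call:
{"api": "step_arm", "payload": {
  "rows": [
    {"slide": [0,0,-0.001],"turn": [0,0,0],"hand": 1},
    {"slide": [0,0,0],"turn": [0,0,0],"hand": 1},
    {"slide": [0,0,0],"turn": [0,0,0],"hand": 1},
    {"slide": [0,0,0],"turn": [0,0,0],"hand": 1}
  ]
}}

```text
time_s: 11.6
eef_pos: [0.5731, -0.1241, 0.0937]
tcp_rot: [2.358, 2.075, 0.0]
ft_force: [0.0, -0.1, -0.3]
finger_gap: 0.0003
grasp_force: 0.6
```

Call:
{"api": "step_arm", "payload": {
  "rows": [
    {"slide": [0,0,-0.001],"turn": [0,0,0],"hand": 1},
    {"slide": [0,0,0],"turn": [0,0,0],"hand": 1},
    {"slide": [0,0,0],"turn": [0,0,0],"hand": 1},
    {"slide": [0,0,0],"turn": [0,0,0],"hand": 1}
  ]
}}

```text
time_s: 11.93
eef_pos: [0.5732, -0.1241, 0.0929]
tcp_rot: [2.358, 2.075, 0.001]
ft_force: [0.1, 0.4, 4.1]
finger_gap: -0.0003
grasp_force: 2.2
```

Call:
{"api": "step_arm", "payload": {
  "rows": [
    {"slide": [0,0,-0.001],"turn": [0,0,0],"hand": 1},
    {"slide": [0,0,0],"turn": [0,0,0],"hand": 1},
    {"slide": [0,0,0],"turn": [0,0,0],"hand": 1},
    {"slide": [0,0,0],"turn": [0,0,0],"hand": 1}
  ]
}}

```text
time_s: 12.27
eef_pos: [0.5733, -0.1241, 0.0923]
tcp_rot: [2.358, 2.075, 0.001]
ft_force: [-1.6, 1.3, 7.2]
finger_gap: 0.0
grasp_force: 3.4
```

Call:
{"api": "step_arm", "payload": {
  "rows": [
    {"slide": [0,0,-0.001],"turn": [0,0,0],"hand": 1},
    {"slide": [0,0,0],"turn": [0,0,0],"hand": 1},
    {"slide": [0,0,0],"turn": [0,0,0],"hand": 1},
    {"slide": [0,0,0],"turn": [0,0,0],"hand": 1}
  ]
}}

```text
time_s: 12.6
eef_pos: [0.5736, -0.1242, 0.0919]
tcp_rot: [2.357, 2.075, 0.001]
ft_force: [-2.2, 1.0, 8.4]
finger_gap: 0.0002
grasp_force: 4.3
```

Call:
{"api": "step_arm", "payload": {
  "rows": [
    {"slide": [0,0,-0.001],"turn": [0,0,0],"hand": 1},
    {"slide": [0,0,-0.001],"turn": [0,0,0],"hand": 1},
    {"slide": [0,0,0],"turn": [0,0,0],"hand": 1},
    {"slide": [0,0,0],"turn": [0,0,0],"hand": 1},
    {"slide": [0,0,0],"turn": [0,0,0],"hand": 1}
  ]
}}

```text
time_s: 13.02
eef_pos: [0.5748, -0.1244, 0.0911]
tcp_rot: [2.356, 2.074, 0.004]
ft_force: [-2.1, 1.7, 12.5]
finger_gap: 0.0002
grasp_force: 5.9
```

```bash
python3 - <<'E'
import numpy as np
t=np.arange(0,6.35,.1);a=np.radians(-97.4)-t;P=np.c_[np.cos(a),np.sin(a)]*60
for i in range(0,63):print(round(t[i+1],1) if i<63 else'',(P[i+1]-P[i]).round(1),end='; ')
print()
for i in range(0,64,4):print(t[i].round(1),(P[i]/1000+[.5814,-.0642]).round(4))
E
```

```text
0.1 [-5.9  1.1]; 0.2 [-5.8  1.7]; 0.3 [-5.6  2.2]; 0.4 [-5.3  2.8]; 0.5 [-5.   3.3]; 0.6 [-4.7  3.8]; 0.7 [-4.3  4.2]; 0.8 [-3.8  4.6]; 0.9 [-3.3  5. ]; 1.0 [-2.8  5.3]; 1.1 [-2.3  5.5]; 1.2 [-1.7  5.7]; 1.3 [-1.1  5.9]; 1.4 [-0.5  6. ]; 1.5 [0.1 6. ]; 1.6 [0.6 6. ]; 1.7 [1.2 5.9]; 1.8 [1.8 5.7]; 1.9 [2.4 5.5]; 2.0 [2.9 5.2]; 2.1 [3.4 4.9]; 2.2 [3.9 4.6]; 2.3 [4.3 4.1]; 2.4 [4.7 3.7]; 2.5 [5.1 3.2]; 2.6 [5.4 2.7]; 2.7 [5.6 2.1]; 2.8 [5.8 1.6]; 2.9 [5.9 1. ]; 3.0 [6.  0.4]; 3.1 [ 6.  -0.2]; 3.2 [ 5.9 -0.8]; 3.3 [ 5.8 -1.4]; 3.4 [ 5.7 -2. ]; 3.5 [ 5.4 -2.5]; 3.6 [ 5.2 -3.1]; 3.7 [ 4.8 -3.6]; 3.8 [ 4.4 -4. ]; 3.9 [ 4.  -4.5]; 4.0 [ 3.5 -4.8]; 4.1 [ 3.  -5.2]; 4.2 [ 2.5 -5.4]; 4.3 [ 2.  -5.7]; 4.4 [ 1.4 -5.8]; 4.5 [ 0.8 -5.9]; 4.6 [ 0.2 -6. ]; 4.7 [-0.4 -6. ]; 4.8 [-1.  -5.9]; 4.9 [-1.6 -5.8]; 5.0 [-2.2 -5.6]; 5.1 [-2.7 -5.4]; 5.2 [-3.2 -5.1]; 5.3 [-3.7 -4.7]; 5.4 [-4.2 -4.3]; 5.5 [-4.6 -3.9]; 5.6 [-4.9 -3.4]; 5.7 [-5.3 -2.9]; 5.8 [-5.5 -2.4]; 5.9 [-5.7 -1.8]; 6.0 [-5.9 -1.2]; 6.1 [-6.  -0.6]; 6.2 [-6. -0.]; 6.3 [-6.   0.6]; 
0.0 [ 0.5737 -0.1237]
0.4 [ 0.5511 -0.116 ]
0.8 [ 0.5333 -0.1001]
1.2 [ 0.5231 -0.0786]
1.6 [ 0.5222 -0.0547]
2.0 [ 0.5305 -0.0324]
2.4 [ 0.5469 -0.0151]
2.8 [ 0.5687 -0.0055]
3.2 [ 0.5926 -0.0053]
3.6 [ 0.6147 -0.0143]
4.0 [ 0.6315 -0.0312]
4.4 [ 0.6404 -0.0533]
4.8 [ 0.64   -0.0771]
5.2 [ 0.6303 -0.0989]
5.6 [ 0.613  -0.1152]
6.0 [ 0.5906 -0.1235]
```

Call:
{"api": "step_arm", "payload": {
  "rows": [
    {"slide": [0,0,-0.0006],"turn": [0,0,0],"hand": 1},
    {"slide": [-0.002,0.0002,0],"turn": [0,0,0],"hand": 1},
    {"slide": [-0.002,0.0003,0],"turn": [0,0,0],"hand": 1},
    {"slide": [-0.002,0.0004,0],"turn": [0,0,0],"hand": 1},
    {"slide": [0,0,0],"turn": [0,0,0],"hand": 1},
    {"slide": [0,0,0],"turn": [0,0,0],"hand": 1}
  ]
}}

```text
time_s: 13.52
eef_pos: [0.5707, -0.1239, 0.0913]
tcp_rot: [2.353, 2.071, 0.008]
ft_force: [1.2, 1.0, 11.9]
finger_gap: 0.0002
grasp_force: 5.5
```

Call:
{"api": "step_arm", "payload": {
  "rows": [
    {"slide": [-0.002,0.0005,-0.001],"turn": [0,0,0],"hand": 1},
    {"slide": [-0.002,0.0005,0],"turn": [0,0,0],"hand": 1},
    {"slide": [0,0,0],"turn": [0,0,0],"hand": 1},
    {"slide": [0,0,0],"turn": [0,0,0],"hand": 1}
  ]
}}

```text
time_s: 13.85
eef_pos: [0.5674, -0.1231, 0.091]
tcp_rot: [2.352, 2.07, 0.01]
ft_force: [2.1, 2.3, 12.7]
finger_gap: 0.0001
grasp_force: 6.3
```

Call:
{"api": "step_arm", "payload": {
  "rows": [
    {"slide": [-0.002,0.0006,-0.0008],"turn": [0,0,0],"hand": 1},
    {"slide": [-0.002,0.0006,0],"turn": [0,0,0],"hand": 1},
    {"slide": [0,0,0],"turn": [0,0,0],"hand": 1},
    {"slide": [0,0,0],"turn": [0,0,0],"hand": 1}
  ]
}}

```text
time_s: 14.18
eef_pos: [0.5639, -0.1221, 0.0907]
tcp_rot: [2.351, 2.069, 0.01]
ft_force: [1.1, 1.5, 14.2]
finger_gap: -0.0001
grasp_force: 7.0
```

```bash
cat > cup.py <<'E'
from h import *
import sys
def cup(f):
    c=snap('top',f);H,W=480,640;uu,vv=np.meshgrid(np.arange(W),np.arange(H))
    p=cv2.undistortPoints(np.stack([uu,vv],-1).reshape(-1,1,2).astype(float),c['mtx'],c['distortion']).reshape(H,W,2)
    z=c['z_map'];X=np.dstack([p*z[...,None],z])@c['pose'][:3,:3].T+c['pose'][:3,3]
    m=(z>0)&(np.hypot(X[...,0]-.58,X[...,1]+.063)<.1)
    k=m&(X[...,2]>.083)&(X[...,2]<.104)&(c['image'].max(2)<70)
    w=m&(X[...,2]>.063)&(X[...,2]<.07)
    a=cv2.minEnclosingCircle(X[w][:,:2].astype('f4')*1000);q=X[k][:,:2]
    print('disc',a,'cup n',k.sum(),'enc',cv2.minEnclosingCircle(q.astype('f4')*1000) if k.any() else None)
    print(r.sense()['eef_pos'],r.sense()['ft_force'])
if __name__=='__main__':cup(sys.argv[1])
E
python3 cup.py t1
```

```text
disc ((577.5277709960938, -55.314308166503906), 92.5055160522461) cup n 82 enc ((557.2468872070312, -116.15364074707031), 27.434328079223633)
[ 0.56390439 -0.12212479  0.09066746] [ 2.20223686  1.44792161 13.03208855]
```

Call:
{"api": "step_arm", "payload": {
  "rows": [
    {"slide": [-0.0028,0.001,-0.0002],"turn": [0,0,0],"hand": 1},
    {"slide": [-0.0028,0.0012,-0.0002],"turn": [0,0,0],"hand": 1},
    {"slide": [-0.0027,0.0014,0],"turn": [0,0,0],"hand": 1},
    {"slide": [0,0,0],"turn": [0,0,0],"hand": 1}
  ]
}}

```text
time_s: 14.57
eef_pos: [0.5556, -0.1187, 0.0904]
tcp_rot: [2.351, 2.069, 0.01]
ft_force: [0.6, 0.9, 15.2]
finger_gap: 0.0003
grasp_force: 7.5
```

```bash
python3 cup.py t2
```

```text
disc ((585.7235107421875, -50.82760238647461), 87.44258117675781) cup n 71 enc ((547.4498291015625, -112.29119873046875), 27.435300827026367)
[ 0.55560288 -0.11873678  0.09045791] [ 1.25258272  0.90998169 14.51143844]
```

Call:
{"api": "step_arm", "payload": {
  "rows": [
    {"slide": [-0.0028,0.0014,0],"turn": [0,0,0],"hand": 1},
    {"slide": [-0.0027,0.0014,0],"turn": [0,0,0],"hand": 1},
    {"slide": [-0.0026,0.0016,0],"turn": [0,0,0],"hand": 1},
    {"slide": [-0.0025,0.0017,0],"turn": [0,0,0],"hand": 1},
    {"slide": [-0.0024,0.0018,0],"turn": [0,0,0],"hand": 1},
    {"slide": [-0.0024,0.0019,0.001],"turn": [0,0,0],"hand": 1},
    {"slide": [0,0,0.001],"turn": [0,0,0],"hand": 1},
    {"slide": [0,0,0],"turn": [0,0,0],"hand": 1}
  ]
}}

```text
time_s: 15.28
eef_pos: [0.5402, -0.1084, 0.0916]
tcp_rot: [2.352, 2.069, 0.012]
ft_force: [3.4, 1.4, 10.0]
finger_gap: 0.0004
grasp_force: 5.1
```

```bash
python3 cup.py t3
```

```text
disc ((580.0767211914062, -53.39240264892578), 90.43631744384766) cup n 49 enc ((526.76220703125, -84.89045715332031), 15.251230239868164)
[ 0.5402254  -0.10836622  0.09146779] [ 3.14197591  0.84606228 11.01788741]
```

Call:
{"api": "step_arm", "payload": {
  "rows": [
    {"slide": [-0.0043,0.0042,0],"turn": [0,0,0],"hand": 1},
    {"slide": [-0.0038,0.0046,0],"turn": [0,0,0],"hand": 1},
    {"slide": [-0.0033,0.005,0],"turn": [0,0,0],"hand": 1},
    {"slide": [-0.0028,0.0053,0],"turn": [0,0,0],"hand": 1},
    {"slide": [0,0,0],"turn": [0,0,0],"hand": 1},
    {"slide": [0,0,0],"turn": [0,0,0],"hand": 1}
  ]
}}

```text
time_s: 15.83
eef_pos: [0.5263, -0.0886, 0.0915]
tcp_rot: [2.352, 2.069, 0.014]
ft_force: [3.0, 3.0, 10.3]
finger_gap: 0.0001
grasp_force: 5.3
```

```bash
python3 cup.py t4;python3 -c "
from h import *
crop('t4',230,150,400,290,4,'t4c')"
```

```text
disc ((583.6445922851562, -54.26240158081055), 90.93108367919922) cup n 24 enc ((509.17071533203125, -65.04278564453125), 9.917140007019043)
[ 0.52628342 -0.08858228  0.09141961] [ 3.13441381  2.42439102 11.14091747]
```

View pics/t4c.png

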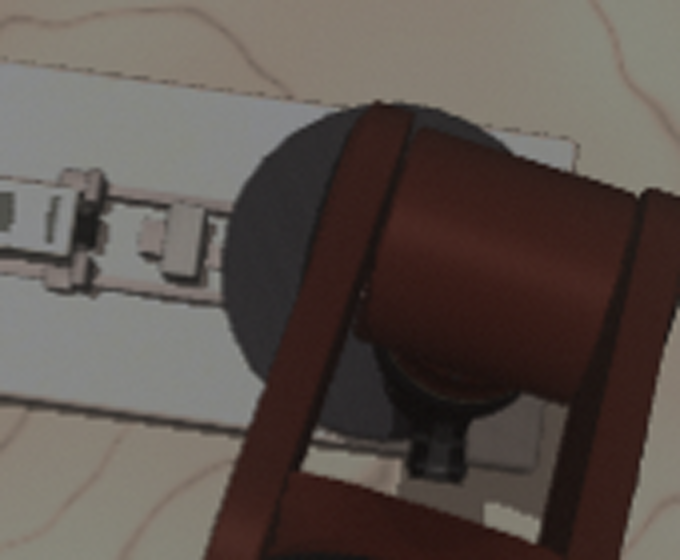

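The picture shows the pusher moved left to (185,240) in the crop, towards the plug, so the wheel is turning. I'll continue.

Call:
{"api": "step_arm", "payload": {
  "rows": [
    {"slide": [-0.0023,0.0055,0],"turn": [0,0,0],"hand": 1},
    {"slide": [-0.0017,0.0057,0],"turn": [0,0,0],"hand": 1},
    {"slide": [-0.0011,0.0059,0],"turn": [0,0,0],"hand": 1},
    {"slide": [-0.0005,0.006,0],"turn": [0,0,0],"hand": 1},
    {"slide": [0.0001,0.006,0],"turn": [0,0,0],"hand": 1},
    {"slide": [0.0006,0.006,0],"turn": [0,0,0],"hand": 1},
    {"slide": [0,0,0],"turn": [0,0,0],"hand": 1}
  ]
}}

```text
time_s: 16.47
eef_pos: [0.5223, -0.0541, 0.0917]
tcp_rot: [2.349, 2.068, 0.014]
ft_force: [5.7, 1.2, 8.1]
finger_gap: -0.0001
grasp_force: 4.8
```

Call:
{"api": "step_arm", "payload": {
  "rows": [
    {"slide": [0.002,0.0059,0],"turn": [0,0,0],"hand": 1},
    {"slide": [0.0023,0.0057,0],"turn": [0,0,0],"hand": 1},
    {"slide": [0.0026,0.0055,0],"turn": [0,0,0],"hand": 1},
    {"slide": [0.0029,0.0052,0],"turn": [0,0,0],"hand": 1},
    {"slide": [0.0034,0.0049,0],"turn": [0,0,0],"hand": 1},
    {"slide": [0,0,0],"turn": [0,0,0],"hand": 1}
  ]
}}

```text
time_s: 16.97
eef_pos: [0.5347, -0.027, 0.0914]
tcp_rot: [2.35, 2.07, 0.01]
ft_force: [3.1, -0.3, 12.1]
finger_gap: -0.0001
grasp_force: 5.3
```

```bash
cat > push.py <<'E'
from h import *
import sys
# pusher block/nose along press y in scene & top depth, relative to cradle
c=snap('top',sys.argv[1]);H,W=480,640;uu,vv=np.meshgrid(np.arange(W),np.arange(H))
p=cv2.undistortPoints(np.stack([uu,vv],-1).reshape(-1,1,2).astype(float),c['mtx'],c['distortion']).reshape(H,W,2)
z=c['z_map'];X=np.dstack([p*z[...,None],z])@c['pose'][:3,:3].T+c['pose'][:3,3]
A=np.array([.5814,-.0642]);a=np.radians(82.6);y=(X[...,:2]-A)@[np.cos(a),np.sin(a)];x=(X[...,:2]-A)@[np.sin(a),-np.cos(a)]
for i,lo in enumerate(np.arange(.05,.2,.004)):
    m=(z>0)&(abs(x)<.006)&(y>lo)&(y<=lo+.004)
    print('%.0f:%.0f'%(lo*1000,1000*np.median(X[m][:,2])) if m.any() else '-',end=' ')
print()
E
python3 push.py t5
```

```text
- - - - - - - - - - - - - - - - - - - - - - - 142:62 146:64 150:62 154:61 158:63 162:61 166:67 170:70 174:71 178:70 182:70 186:70 190:70 194:71 198:72
```

Call:
{"api": "step_arm", "payload": {
  "rows": [
    {"slide": [0.0039,0.0046,0],"turn": [0,0,0],"hand": 1},
    {"slide": [0.0043,0.0041,0],"turn": [0,0,0],"hand": 1},
    {"slide": [0.0047,0.0037,0],"turn": [0,0,0],"hand": 1},
    {"slide": [0.0051,0.0032,0],"turn": [0,0,0],"hand": 1},
    {"slide": [0,0,0],"turn": [0,0,0],"hand": 1}
  ]
}}

```text
time_s: 17.43
eef_pos: [0.5515, -0.0124, 0.0912]
tcp_rot: [2.351, 2.071, 0.005]
ft_force: [0.3, -3.8, 12.8]
finger_gap: -0.0001
grasp_force: 5.9
```

Call:
{"api": "step_arm", "payload": {
  "rows": [
    {"slide": [0.0054,0.0027,0.0004],"turn": [0,0,0],"hand": 1},
    {"slide": [0.0056,0.0021,0.0003],"turn": [0,0,0],"hand": 1},
    {"slide": [0.0058,0.0016,0],"turn": [0,0,0],"hand": 1},
    {"slide": [0.0059,0.001,0],"turn": [0,0,0],"hand": 1},
    {"slide": [0.006,0.0004,0],"turn": [0,0,0],"hand": 1},
    {"slide": [0,0,0],"turn": [0,0,0],"hand": 1}
  ]
}}

```text
time_s: 17.93
eef_pos: [0.5794, -0.0043, 0.0914]
tcp_rot: [2.353, 2.072, 0.004]
ft_force: [-1.0, -2.9, 10.8]
finger_gap: -0.0002
grasp_force: 5.4
```

```bash
python3 push.py t6
```

```text
50:433 54:432 58:432 62:432 66:432 70:432 74:432 78:432 82:433 86:432 90:432 94:432 98:431 102:437 106:437 110:437 114:434 118:425 122:44 126:44 130:59 134:69 138:68 142:69 - - - - - - - - - - - 190:69 194:71 198:72
```

Call:
{"api": "step_arm", "payload": {
  "rows": [
    {"slide": [0.006,-0.0002,0],"turn": [0,0,0],"hand": 1},
    {"slide": [0.0059,-0.0008,0],"turn": [0,0,0],"hand": 1},
    {"slide": [0.0058,-0.0014,0],"turn": [0,0,0],"hand": 1},
    {"slide": [0.0057,-0.002,0],"turn": [0,0,0],"hand": 1},
    {"slide": [0.0054,-0.0025,0],"turn": [0,0,0],"hand": 1},
    {"slide": [0,0,0],"turn": [0,0,0],"hand": 1}
  ]
}}

```text
time_s: 18.48
eef_pos: [0.6082, -0.0105, 0.0915]
tcp_rot: [2.355, 2.072, 0.006]
ft_force: [-0.9, -0.4, 11.1]
finger_gap: 0.0001
grasp_force: 5.3
```

Call:
{"api": "step_arm", "payload": {
  "rows": [
    {"slide": [0.0052,-0.0031,0],"turn": [0,0,0],"hand": 1},
    {"slide": [0.0048,-0.0036,0],"turn": [0,0,0],"hand": 1},
    {"slide": [0.0044,-0.004,0],"turn": [0,0,0],"hand": 1},
    {"slide": [0.004,-0.0045,0],"turn": [0,0,0],"hand": 1},
    {"slide": [0.0035,-0.0048,0],"turn": [0,0,0],"hand": 1},
    {"slide": [0,0,0],"turn": [0,0,0],"hand": 1}
  ]
}}

```text
time_s: 18.98
eef_pos: [0.6308, -0.0301, 0.0917]
tcp_rot: [2.354, 2.071, 0.01]
ft_force: [1.2, 1.4, 9.1]
finger_gap: 0.0003
grasp_force: 4.7
```

```bash
python3 push.py t7; python3 cup.py t7
```

```text
50:402 54:401 58:398 62:399 66:398 70:397 74:399 78:399 82:433 86:466 90:466 94:465 - - - - - - - - - - - - - - - - - - 170:72 174:71 178:70 182:71 186:71 190:71 194:69 198:71 
disc ((580.697265625, -62.5837287902832), 87.75337982177734) cup n 53 enc ((627.9825439453125, -28.61087417602539), 28.076753616333008)
[ 0.63076785 -0.03004283  0.09172684] [1.71168604 0.63566802 9.16391541]
```

Call:
{"api": "step_arm", "payload": {
  "rows": [
    {"slide": [0.003,-0.0052,0],"turn": [0,0,0],"hand": 1},
    {"slide": [0.0025,-0.0054,0],"turn": [0,0,0],"hand": 1},
    {"slide": [0.002,-0.0057,0],"turn": [0,0,0],"hand": 1},
    {"slide": [0.0014,-0.0058,0],"turn": [0,0,0],"hand": 1},
    {"slide": [0.0008,-0.0059,0],"turn": [0,0,0],"hand": 1},
    {"slide": [0,0,0],"turn": [0,0,0],"hand": 1}
  ]
}}

```text
time_s: 19.58
eef_pos: [0.6412, -0.0587, 0.092]
tcp_rot: [2.353, 2.069, 0.012]
ft_force: [3.1, 1.4, 8.1]
finger_gap: 0.0
grasp_force: 4.2
```

Call:
{"api": "step_arm", "payload": {
  "rows": [
    {"slide": [0,-0.006,-0.0003],"turn": [0,0,0],"hand": 1},
    {"slide": [-0.0006,-0.006,-0.0002],"turn": [0,0,0],"hand": 1},
    {"slide": [-0.001,-0.0059,0],"turn": [0,0,0],"hand": 1},
    {"slide": [-0.0016,-0.0058,0],"turn": [0,0,0],"hand": 1},
    {"slide": [-0.0022,-0.0056,0],"turn": [0,0,0],"hand": 1},
    {"slide": [0,0,0],"turn": [0,0,0],"hand": 1}
  ]
}}

```text
time_s: 20.08
eef_pos: [0.636, -0.0892, 0.0919]
tcp_rot: [2.351, 2.068, 0.011]
ft_force: [3.3, -3.0, 8.8]
finger_gap: -0.0001
grasp_force: 4.5
```

```bash
python3 cup.py t8
```

```text
disc ((644.8656005859375, -79.8995590209961), 53.45255661010742) cup n 9 enc ((635.2576904296875, -87.23443603515625), 28.068735122680664)
[ 0.63606172 -0.08911506  0.09190939] [ 3.92354708 -1.80086973  8.5481961 ]
```

Call:
{"api": "step_arm", "payload": {
  "rows": [
    {"slide": [-0.0027,-0.0054,-0.0003],"turn": [0,0,0],"hand": 1},
    {"slide": [-0.0032,-0.0051,-0.0004],"turn": [0,0,0],"hand": 1},
    {"slide": [-0.0037,-0.0047,-0.0004],"turn": [0,0,0],"hand": 1},
    {"slide": [-0.0042,-0.0043,-0.0004],"turn": [0,0,0],"hand": 1},
    {"slide": [-0.0046,-0.0039,-0.0003],"turn": [0,0,0],"hand": 1},
    {"slide": [0,0,0],"turn": [0,0,0],"hand": 1},
    {"slide": [0,0,0],"turn": [0,0,0],"hand": 1}
  ]
}}

```text
time_s: 20.72
eef_pos: [0.6172, -0.1128, 0.0909]
tcp_rot: [2.35, 2.068, 0.008]
ft_force: [0.0, -2.2, 12.4]
finger_gap: -0.0
grasp_force: 6.5
```

Call:
{"api": "step_arm", "payload": {
  "rows": [
    {"slide": [-0.0025,-0.0017,-0.0004],"turn": [0,0,0],"hand": 1},
    {"slide": [-0.0025,-0.0017,-0.0004],"turn": [0,0,0],"hand": 1},
    {"slide": [-0.0026,-0.0015,-0.0002],"turn": [0,0,0],"hand": 1},
    {"slide": [-0.0026,-0.0014,0],"turn": [0,0,0],"hand": 1},
    {"slide": [0,0,0],"turn": [0,0,0],"hand": 1},
    {"slide": [0,0,0],"turn": [0,0,0],"hand": 1}
  ]
}}

```text
time_s: 21.22
eef_pos: [0.6077, -0.1187, 0.0905]
tcp_rot: [2.35, 2.068, 0.01]
ft_force: [1.0, -2.1, 15.4]
finger_gap: 0.0001
grasp_force: 7.4
```

```bash
python3 cup.py t9
```

```text
disc ((587.7628173828125, -55.97306442260742), 93.09577941894531) cup n 49 enc ((604.685791015625, -115.33099365234375), 28.28691864013672)
[ 0.60776556 -0.11874224  0.09049078] [ 1.83566384 -1.3019668  13.83730716]
```

Call:
{"api": "step_arm", "payload": {
  "rows": [
    {"slide": [-0.0026,-0.0013,0],"turn": [0,0,0],"hand": 1},
    {"slide": [-0.0027,-0.0012,0],"turn": [0,0,0],"hand": 1},
    {"slide": [-0.0028,-0.001,0],"turn": [0,0,0],"hand": 1},
    {"slide": [-0.0028,-0.0009,0],"turn": [0,0,0],"hand": 1},
    {"slide": [0,0,0],"turn": [0,0,0],"hand": 1},
    {"slide": [0,0,0],"turn": [0,0,0],"hand": 1}
  ]
}}

```text
time_s: 21.77
eef_pos: [0.5967, -0.123, 0.0904]
tcp_rot: [2.35, 2.068, 0.01]
ft_force: [0.7, -0.2, 14.8]
finger_gap: -0.0
grasp_force: 7.6
```

```bash
cat > wc.py <<'E'
from loc import *
import sys
z,L,S,Z,s=loc(sys.argv[1]);c=load(sys.argv[1]);I=c['image']
m=(z>0)
for n,lo,hi in [('rim',.094,.104),('hub',.075,.082),('disc',.063,.07)]:
    q=m&(Z>lo)&(Z<hi)&(abs(S)<.1)&(L>-.05)&(L<.2)
    if n=='rim':q&=(abs(S)<.045)&(L<.05)&(np.hypot(L,S)>.018)
    if n=='hub':q&=(np.hypot(L-.06,S)<.05)
    if q.sum()>20:
        v=np.c_[L[q],S[q]]*1000;print(n,q.sum(),v.min(0).round(1),v.max(0).round(1),cv2.minEnclosingCircle(v.astype('f4')))
E
python3 wc.py w7
```

```text
[ 0.59668292 -0.12298799  0.09041499] 82.69924075433521
rim 3657 [-14.3 -28.7] [30.4 28.9] ((1.6250942945480347, 0.20124351978302002), 29.02377700805664)
hub 12016 [ 32.8 -46.6] [80.3  1.1] ((56.61637878417969, -22.798757553100586), 24.113628387451172)
disc 96281 [ -29.9 -100. ] [118.4  64.3] ((56.743003845214844, -22.9332332611084), 88.1157455444336)
```

Call:
{"api": "step_arm", "payload": {
  "rows": [
    {"slide": [-0.0029,-0.0008,0],"turn": [0,0,0],"hand": 1},
    {"slide": [-0.0029,-0.0006,0],"turn": [0,0,0],"hand": 1},
    {"slide": [-0.0029,-0.0004,0],"turn": [0,0,0],"hand": 1},
    {"slide": [-0.0029,-0.0003,0],"turn": [0,0,0],"hand": 1},
    {"slide": [-0.0029,-0.0001,0],"turn": [0,0,0],"hand": 1},
    {"slide": [-0.0029,0,0],"turn": [0,0,0],"hand": 1},
    {"slide": [0,0,0],"turn": [0,0,0],"hand": 1},
    {"slide": [0,0,0],"turn": [0,0,0],"hand": 1}
  ]
}}

```text
time_s: 22.48
eef_pos: [0.5792, -0.125, 0.0903]
tcp_rot: [2.35, 2.068, 0.01]
ft_force: [0.0, 0.5, 16.1]
finger_gap: 0.0001
grasp_force: 7.8
```

```bash
python3 wc.py w8
```

```text
[ 0.57921318 -0.12504275  0.09029602] 82.69797728452355
rim 3638 [-14.7 -28.6] [30.4 28.8] ((1.530213713645935, -0.18507865071296692), 29.02251625061035)
hub 12243 [ 36.9 -29.5] [84.6 18.2] ((60.64137649536133, -5.662844657897949), 24.022802352905273)
disc 97495 [-21.  -93.4] [118.5  81.9] ((61.167152404785156, -5.907778739929199), 87.9901351928711)
```

Call:
{"api": "step_arm", "payload": {
  "rows": [
    {"slide": [-0.0027,0.0002,0],"turn": [0,0,0],"hand": 1},
    {"slide": [-0.0027,0.0003,0],"turn": [0,0,0],"hand": 1},
    {"slide": [0,0,0],"turn": [0,0,0],"hand": 1},
    {"slide": [0,0,0],"turn": [0,0,0],"hand": 1},
    {"slide": [0,0,0],"turn": [0,0,0],"hand": 1}
  ]
}}

```text
time_s: 22.95
eef_pos: [0.574, -0.1246, 0.0903]
tcp_rot: [2.35, 2.068, 0.01]
ft_force: [1.4, -0.6, 15.2]
finger_gap: -0.0001
grasp_force: 7.8
```

```bash
python3 wc.py w9
```

```text
[ 0.5739523  -0.12458829  0.09027172] 82.70235830275591
rim 3627 [-14.2 -28.6] [30.5 28.8] ((1.7330284118652344, -0.03145020082592964), 28.957727432250977)
hub 12254 [ 37.  -24.4] [84.9 23.5] ((60.881160736083984, -0.4199102520942688), 24.051652908325195)
disc 97340 [-18.4 -88.7] [118.6  87.4] ((61.52499771118164, -0.6415033340454102), 88.06879425048828)
```

The cup is within 0.5 mm of home, so I'll lift off gently.

Call:
{"api": "step_arm", "payload": {
  "rows": [
    {"slide": [0,0,0.001],"turn": [0,0,0],"hand": 1},
    {"slide": [0,0,0.001],"turn": [0,0,0],"hand": 1},
    {"slide": [0,0,0.001],"turn": [0,0,0],"hand": 1},
    {"slide": [0,0,0.001],"turn": [0,0,0],"hand": 1},
    {"slide": [0,0,0.0015],"turn": [0,0,0],"hand": 1},
    {"slide": [0,0,0.0015],"turn": [0,0,0],"hand": 1},
    {"slide": [0,0,0.004],"turn": [0,0,0],"hand": 1},
    {"slide": [0,0,0.01],"turn": [0,0,0],"hand": 1},
    {"slide": [0,0,0.03],"turn": [0,0,0],"hand": 1},
    {"slide": [-0.001,-0.01,0.04],"turn": [0,0,0],"hand": 1},
    {"slide": [-0.001,0.01,0.04],"turn": [0,0,0],"hand": 1},
    {"slide": [0,0.03,0.03],"turn": [0,0,0],"hand": 1},
    {"slide": [0,0.03,0],"turn": [0,0,0],"hand": 1},
    {"slide": [0,0,0],"turn": [0,0,0],"hand": 1},
    {"slide": [0,0,0],"turn": [0,0,0],"hand": 1},
    {"slide": [0,0,0],"turn": [0,0,0],"hand": 1}
  ]
}}

```text
time_s: 24.33
eef_pos: [0.5655, -0.0631, 0.2442]
tcp_rot: [-2.356, -2.075, 0.003]
ft_force: [0.5, -0.9, -0.1]
finger_gap: -0.0001
grasp_force: 0.0
```

```bash
python3 - <<'E'
from loc import *
z,L,S,Z,s=loc('w10');c=load('w10');print(s['ft_force'])
def en(n,q):
    v=np.c_[L[q],S[q]].astype('f4')*1000;print(n,q.sum(),np.median(Z[q]).round(4),cv2.minEnclosingCircle(v),v.min(0),v.max(0))
ok=z>0
wl=ok&(abs(Z-.0785)<.003)&(abs(S)<.05)&(L>-.08)&(L<.1);en('hub',wl)
en('rim',ok&(Z>.0975)&(Z<.106)&(abs(S)<.05)&(L<.05))
en('block',ok&(abs(Z-.0706)<.0022)&(abs(S)<.022)&(L>.14)&(L<.3))
en('stop/lips',ok&(abs(Z-.0662)<.0018)&(abs(S)<.04)&(L>.14)&(L<.33))
for lo in np.arange(.09,.24,.004):
    m=ok&(abs(S-.003)<.005)&(L>lo)&(L<=lo+.004);print('%d:%.0f'%(lo*1000,np.median(Z[m])*1000) if m.any() else '-',end=' ')
cv2.imwrite('pics/w10b.png',np.clip(c['image'][:,:,::-1]*1.5,0,255).astype('u1'))
E
```

```text
[ 0.56546829 -0.0631096   0.24416551] 82.74849146418211
[ 0.51704951 -0.91115084 -0.05685464]
hub 2766 0.0784 ((1.3697714805603027, 15.916854858398438), 24.13103675842285) [-22.468712   -7.7355046] [25.350376 39.66211 ]
rim 764 0.1017 ((-57.82466125488281, 13.878283500671387), 28.929338455200195) [-79.883965 -14.705037] [-28.965786  42.408386]
  return _methods._mean(a, axis=axis, dtype=dtype,
  ret = ret.dtype.type(ret / rcount)
Traceback (most recent call last):
ValueError: zero-size array to reduction operation minimum which has no identity
```

Call:
{"api": "step_arm", "payload": {
  "rows": [
    {"slide": [0.009,0.03,0],"turn": [0,0,0],"hand": 1},
    {"slide": [0.009,0.03,0],"turn": [0,0,0],"hand": 1},
    {"slide": [0.003,0.03,0],"turn": [0,0,0],"hand": 1},
    {"slide": [0.003,0.03,0],"turn": [0,0,0],"hand": 1},
    {"slide": [0,0.02,0],"turn": [0,0,0],"hand": 1},
    {"slide": [0,0,0],"turn": [0,0,0],"hand": 1},
    {"slide": [0,0,0],"turn": [0,0,0],"hand": 1},
    {"slide": [0,0,0],"turn": [0,0,0],"hand": 1}
  ]
}}

```text
time_s: 25.05
eef_pos: [0.5902, 0.0755, 0.2443]
tcp_rot: [-2.359, -2.074, 0.003]
ft_force: [0.2, 0.1, 0.2]
finger_gap: -0.0002
grasp_force: 0.0
```

```bash
python3 - <<'E'
from loc import *
z,L,S,Z,s=loc('w11');ok=z>0
def en(n,q):
    if q.sum()<20:return print(n,'none')
    v=np.c_[L[q],S[q]].astype('f4')*1000;print(n,q.sum(),np.median(Z[q]).round(4),np.percentile(v,[.5,99.5],axis=0).round(1).tolist(),cv2.minAreaRect(v))
C=0.198-.074+.0*1 # approx
en('block',ok&(abs(Z-.0706)<.0016)&(abs(S)<.026)&(L>.0)&(L<.15))
en('tall',ok&(abs(Z-.0662)<.0014)&(abs(S)<.04)&(L>-.02)&(L<.15))
en('guides',ok&(abs(Z-.0502)<.002)&(abs(S)<.04)&(L>-.02)&(L<.15))
for lo in np.arange(-.06,.15,.003):
    m=ok&(abs(S)<.003)&(L>lo)&(L<=lo+.003);print('%d:%.0f'%(lo*1000,np.median(Z[m])*1000) if m.any() else '-',end=' ')
E
```

```text
[0.59021815 0.07546211 0.24431658] 82.6560862062826
block 3699 0.0706 [[27.8, -7.4], [95.6, 25.9]] ((67.2427749633789, 9.194801330566406), (33.58171844482422, 79.22224426269531), 89.99331665039062)
tall 1779 0.0663 [[15.6, -20.1], [110.1, 39.1]] ((45.282371520996094, 9.457090377807617), (60.81667709350586, 129.6466827392578), 89.9756088256836)
guides 1386 0.05 [[-19.7, -21.6], [96.1, 39.9]] ((38.09059143066406, 9.098518371582031), (116.16568756103516, 61.730804443359375), 0.0006804207805544138)
-60:67 -56:66 -53:64 -50:68 -47:69 -44:68 -41:68 -38:68 -35:68 -32:66 -29:48 -26:37 -23:37 -20:37 -17:37 -14:37 -11:282 -8:293 -5:289 -2:283 0:283 3:283 6:283 9:320 12:298 15:310 18:40 21:41 24:60 27:70 30:70 33:70 36:71 39:71 42:70 45:70 48:70 51:70 54:70 57:71 60:71 63:71 66:71 69:71 72:71 75:71 78:71 81:71 84:71 87:71 90:70 93:71 96:66 99:67 102:67 105:67 108:66 111:36 114:33 117:1 120:0 123:0 126:0 129:1 132:0 135:0 138:1 141:-0 144:1 147:0
```

```bash
python3 -c "
from cell import r
print(r.finish_job())"
```

```text
the job is handed in; nothing more can be done
None
```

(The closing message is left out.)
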